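Clamp the solvent tin and open its push-and-turn safety cap

ROBOT

A 6-joint arm with a two-finger parallel gripper is mounted at the origin on the work surface. World frame = base frame: x ahead of the robot, y to its left, z up, the work surface at z = 0. Lengths are in m, angles in rad, forces in N, time in s.
With the tool pointing down it reaches from about 0.35 to 0.925 m from the base axis. Payload 6.4 kg.
Tool frame: the origin (TCP) lies between the finger pads; the fingertips stand 14 mm ahead of it and the grasp point (between the pads) lies 5 mm behind it; z points along the fingers, y is the direction in which the jaws open and shut (so a half turn about z gives the same grasp; the last joint's range is limited). The gripper opens to 85 mm and grips with 20 to 120 N. Pads are 22 mm wide; open, the fingers measure 114 mm over their backs; the gripper's body (76 mm by 85 mm) begins 54 mm behind the grasp point. The pads swing forward as they close: fully open they stand 13 mm farther back than shut.
Start: joints at [-1.524, 0.245, 1.558, -0, 1.339, -0.174], TCP at [0.142, -0.634, 0.245] pointing down, gripper open.
Joint ranges: [-3.13, 3.13], [-1.02, 2.26], [0.13, 2.54], [-0.95, 4.09], [0.21, 2.88], [-2.74, 2.74]. Speed limits (rad/s): [2.57, 2.57, 3.14, 3.14, 3.14, 3.14].

INTERFACE

Orientations are given as a 3x3 rotation matrix whose columns are the frame's x, y, z axes.
In Python, from bench import r gives the robot as it stands.
- The arm moves only by the tool step_arm, never from a script. Its argument "steps" is a list of rows, each a list of 7 numbers: the turn, a rotation vector about the tool's x, y, z in units of 10 degrees (1.0 is 10 degrees), then the shift along the tool's x, y, z in units of 60 mm (1.0 is 60 mm), then the opening, from 0 (shut) to 1 (fully open). A call has 1 to 8 rows; each row is the pose to reach, as a shift and turn from the pose measured when the call began, along the tool's axes at that moment; what a row does not reach only later rows make up. A row lasts 1/8 s, in which the tool goes at most 62.5 mm and 10.7 degrees, less where a joint would pass 70% of its speed; a pose out of reach is approached as far as the arm can. A call with a gripper value outside its range is refused whole. The fingers move at their own pace and stop on an object; "grip_force" is the grip in N (left out, the last holds). Time passes only in rows, so rows that repeat a pose let the fingers close. It gives the time, the measured TCP pose, the force and the opening at its end, in the units of the state.
- r.state(): the state, without advancing time (a new reading comes with each control period).
- r.read_camera(name): name is "scene" or "top" or "wrist"; returns the picture (420x560x3 uint8, red, green, blue); there is no depth.
- r.calibration(name): a dict with "fx", "fy", "cx", "cy" (pixels), "R" (3x3) and "t" (3): a world point X has camera coordinates R X + t; the wrist camera has in their place "tool_from_camera" (4x4, takes a point from camera to tool coordinates, whose origin is the TCP and whose axes are the flange's). Camera axes: x right, y down, z forward; pixel columns grow to the right and rows downward; lengths in m; the calibration is good to about 2 mm. A picture is of the moment at which its call begins: read the wrist's pose just before it. calibration takes no time and is no camera call.
- r.sign_off(): hands the job in, once; it reports no verdict.
The state is a dict: "t": time; "joints": joint angles; "qd": joint speeds; "tau": joint torques, N m; "eef_pos": TCP position; "eef_rot": TCP orientation; "force": force on the tool from outside, world axes, zero at the start; "moment": the same for the moment, N m; "grip_width": finger opening in m.
Only numpy, scipy, OpenCV 4.12 (cv2) and the standard library are available. Lean on these libraries where they do the work, as an engineer would, in place of code of your own. Each camera call takes 0.05 s, during which the arm holds its last target. There are 200 camera calls.

TASK

Secure the tin standing in the plywood holding jig by swinging the toggle clamp's handle fully down so that its jaw presses the tin against the fence. Then open the tin's safety cap: press it down, twist it anticlockwise as seen from above while pressed, and lift it off, leaving the tin clamped where it is and the other things on the counter alone. Finish still holding the cap in the gripper, level and still, about 10 cm straight above the neck of the tin.

Things in the scene. Friction and masses are not known exactly. Their poses are not given: they have to be found in the camera images.
- jig: Plywood holding jig, fixed. Origin: underside of its board; y is the clamping direction (clamp to fence), z up, x across. Board 180 (x) x 285 (y, -200 to +85) x 18. Fence block at the +y end (120 wide, 50 above the board, face at y=+55), two low side rails beside the tin (22 above the board, inner faces at x=+-51), a steel push-pull toggle clamp on its -y part.
- clamp_pivot (a point): Pivot axis of the clamp handle, at (0, -126, 58) mm in the jig's frame; the axis runs along the jig's x. Two 52 mm high steel cheeks stand at x=+-11.5 beside it.
- clamp_grip (a point): Point on the axis of the handle's black round grip sleeve (16 mm diameter, from 42 to 108 mm from the pivot), 85 mm from the pivot.
- clamp_handle (a joint): Clamp handle angle, rad. 0: standing up (leaning 0.12 to the tin), jaw back. Growing: swings away from the tin, to the jig's -y, and down. 1.60: at its stop, lying back 0.09 above level, jaw forward and locked. Elevation above the jig's -y direction = 1.69 - value. Starts at 0.10 to 0.45, stays where it is left, takes about 2 to 4 N at the grip.
- clamp_jaw: Rubber-faced plywood jaw (60 wide, 44 high) on the clamp's plunger, 58 mm above the counter, sprung by its rubber. It travels about 29 mm towards the fence as the handle goes down, slides the tin against the fence and presses it with about 20 to 30 N. Origin: on its back face, centre.
- tin: Rectangular metal solvent tin with a blank paper label, loose, standing on the jig's board between the rails: 96 (x) x 60 (y) x 110 mm high, about 0.5 kg. Origin: centre of its underside (18 mm above the counter); z up. At the start it stands 2 to 8 mm off the fence. In the middle of its flat top stands the neck.
- neck_top (a point): Centre of the rim of the tin's neck (28 mm diameter, catches 40 mm), 142 mm above the tin's underside, inside the cap at the start. A sprung white seal stands 6 mm above the rim.
- cap: White ribbed push-and-turn safety cap on the tin's neck, a loose part held by three inner lugs under catches on the neck: 48 mm diameter, 34 mm high, 30 g. Origin: centre of its lower edge, at the start 7 mm above the tin's flat top and 135 mm above the counter (its top: 169 mm); z up through its top.
- cap_top (a point): Centre of the cap's top face. To open: push the cap 4.5 to 5.5 mm down against its spring (5 N at the start, 12 N at 4 mm; it bottoms at 6 mm) and, only then and keeping it down, turn it anticlockwise seen from above. Locked up to 0.80 rad of turn, free from 0.85 to 1.45 (aim at 1.15), blocked beyond 1.5 and clockwise. Once free, the spring lifts it 3 mm and it comes straight off.
- screw_carton: Brown screw carton, 75 x 115 x 50 mm, loose; a bystander. Origin: centre of its underside.
- small_carton: Small black carton, 65 x 95 x 42 mm, loose; a bystander. Origin: centre of its underside.
- glue_bottle: White glue bottle, 54 mm diameter, 165 mm high, loose; a bystander. Origin: centre of its underside.
- screw_jar: Small glass jar with steel lid, 38 mm diameter, 45 mm high, loose, standing on the jig's board beside the clamp; a bystander. Origin: centre of its underside.
- tape_roll: Roll of paper tape lying flat, 92 mm diameter, 24 mm high, loose; a bystander. Origin: centre of its underside.
- screwdriver: Screwdriver with black handle lying on the counter, loose; a bystander. Its length runs along its x.
- wrench: Steel wrench lying on the counter, loose; a bystander. Its length runs along its x.
There are look-alikes about, which are no part of the job. What is shaped like the cap but orange is not meant.

How it is judged:
By the outcome, as a careful person would: the job done as asked, in the order asked, and still so for the second after the job is handed in, while the arm keeps its last pose, push and grip.
It also fails if it takes over 45 s, if anything falls off the work surface, if the arm or the gripper's body presses on something with over 40 N, if the wrist force passes 120 N, or if a joint passes its speed limit or range.

## Working session

There is one attempt and no reset: what is moved stays moved. The work goes in short steps, Python scripts to look and compute and a tool call to move; the robot and the scene stay as the last step left them, time stands still between calls to the robot, and variables do not carry over. Pictures are saved under pics/ and viewed, about 8 in all and at most 12, crops included, and the job is handed in when it is done.

Besides the shell and the picture viewer there is one more tool, called after "Request:" as name([rows], argument=value, ...), one row to a line, values as JSON. step_arm: Moves the arm, as the interface text tells. Its arguments: {"type":"object","properties":{"steps":{"type":"array","items":{"type":"array","items":{"type":"number"}}},"grip_force":{"type":"number"}},"required":["steps"]}

```bash
ls; mkdir -p pics
python3 - <<'E'
from bench import r
import cv2,numpy as np
s=r.state();print(s)
for n in("scene","top"):
    im=r.read_camera(n);cv2.imwrite(f"pics/{n}0.png",im[:,:,::-1]);np.save(f"pics/{n}0.npy",im)
    print(n,r.calibration(n))
print(r.calibration("wrist"))
E
```

```text
pics
{'t': 0.0, 'joints': array([-1.52408553e+00,  2.45782826e-01,  1.55904383e+00,  1.26016579e-05,
        1.33868676e+00, -1.74122775e-01]), 'qd': array([ 0.00083416, -0.00044873,  0.00136389, -0.00150248,  0.00088612,
       -0.00159109]), 'tau': array([ 6.52301042e-04, -4.29509890e+01, -3.26124966e+01, -1.26584609e-04,
        5.32527323e-03,  6.92446633e-07]), 'eef_pos': array([ 0.14234666, -0.63366958,  0.24418425]), 'eef_rot': array([[ 9.75715852e-01,  2.19040112e-01, -7.74374192e-05],
       [ 2.19039854e-01, -9.75714025e-01,  1.91924109e-03],
       [ 3.44834006e-04, -1.88959583e-03, -9.99998155e-01]]), 'force': array([ 0.78669351, -0.64735463,  0.03748626]), 'moment': array([-0.01747938,  0.01411837, -0.03707328]), 'grip_width': 0.08544842381255685}
scene {'fx': 426.90653920252225, 'fy': 426.90653920252225, 'cx': 280.85739536030667, 'cy': 212.64687508354197, 'R': array([[-3.31944344e-01,  9.43298694e-01,  7.25119043e-04],
       [ 7.96221931e-01,  2.80600440e-01, -5.35998162e-01],
       [-5.05809835e-01, -1.77344203e-01, -8.44218837e-01]]), 't': array([ 0.03074606, -0.458533  ,  1.13419247])}
top {'fx': 461.19458852933496, 'fy': 461.19458852933496, 'cx': 273.99038260177565, 'cy': 209.70281527919047, 'R': array([[-0.03335074, -0.9994388 , -0.00313381],
       [-0.97648056,  0.03325259, -0.21302576],
       [ 0.21301042, -0.00404446, -0.97704156]]), 't': array([0.19341204, 0.60321383, 0.88776179])}
{'fx': 337.1783839191498, 'fy': 337.1783839191498, 'cx': 281.1637676801478, 'cy': 209.32596353194103, 'tool_from_camera': array([[-8.37652881e-04, -9.54765487e-01, -2.97358645e-01,
         7.59430156e-02],
       [ 9.99999245e-01, -1.06710900e-03,  6.09320074e-04,
        -1.60511276e-03],
       [-8.99071862e-04, -2.97357910e-01,  9.54765660e-01,
        -1.28659981e-01],
       [ 0.00000000e+00,  0.00000000e+00,  0.00000000e+00,
         1.00000000e+00]])}
```

View pics/top0.png

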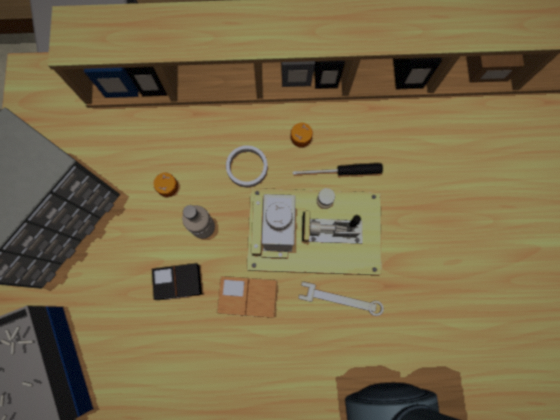

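View pics/scene0.png

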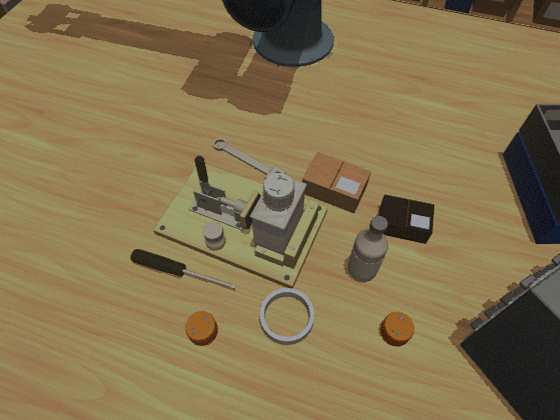

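Top view: the board spans roughly (249,189)–(381,275), with the fence at left (world +y), the cap at (279,213), the handle's black grip near (355,221), and the jar at (326,198). The scene view shows the cap at (279,187) and the grip at (202,169). I'll zoom in on both.

Run:
```python
import cv2,numpy as np
a=np.load("pics/top0.npy")[180:285,238:393];b=np.load("pics/scene0.npy")[145:285,150:335]
A=cv2.resize(a,None,fx=5,fy=5,interpolation=cv2.INTER_CUBIC);B=cv2.resize(b,None,fx=4,fy=4,interpolation=cv2.INTER_CUBIC)
cv2.imwrite("pics/tz.png",A[:,:,::-1]);cv2.imwrite("pics/sz.png",B[:,:,::-1])
```

```text
(no output)
```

View pics/tz.png

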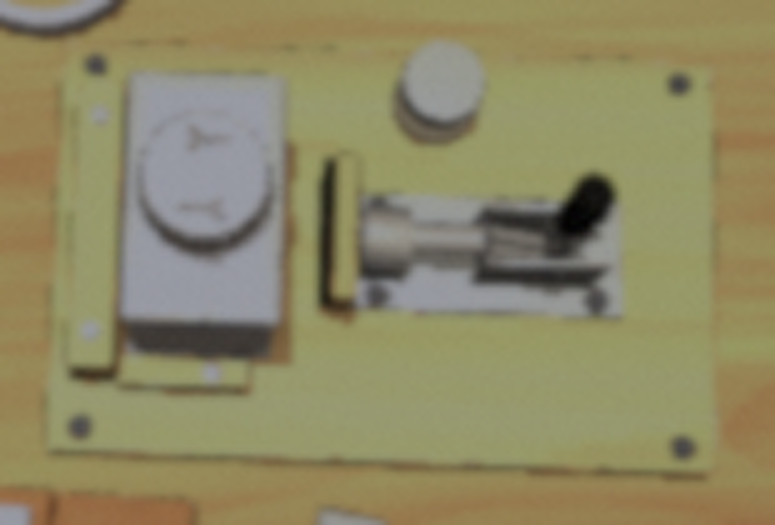

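View pics/sz.png

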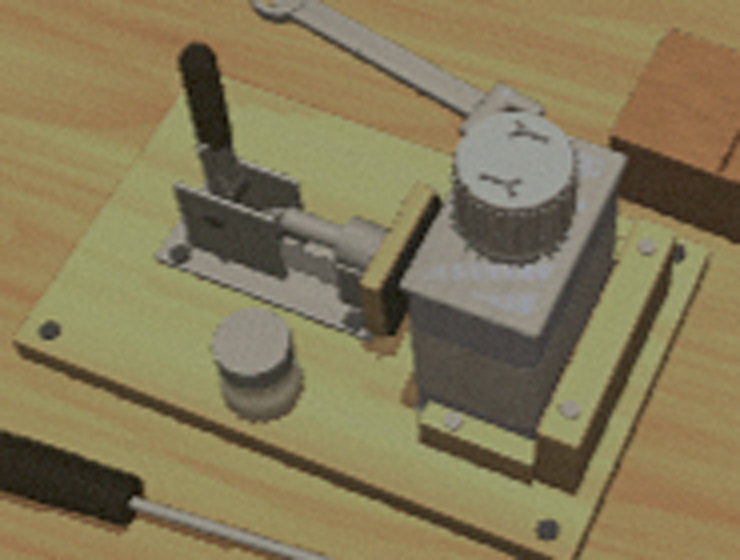

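```bash
cat > h.py <<'E'
import numpy as np
from bench import r
def ray(n,uv,s=None):
    c=r.calibration(n);d=np.array([(uv[0]-c['cx'])/c['fx'],(uv[1]-c['cy'])/c['fy'],1.])
    if n=='wrist':
        T=c['tool_from_camera'];R=s['eef_rot'];return R@T[:3,3]+s['eef_pos'],R@T[:3,:3]@d
    return -c['R'].T@c['t'],c['R'].T@d
def onz(n,uv,z,s=None):
    o,d=ray(n,uv,s);return o+d*(z-o[2])/d[2]
def tri(*rs):
    A=0;b=0;P=[]
    for o,d in rs:
        d=d/np.linalg.norm(d);M=np.eye(3)-np.outer(d,d);A=A+M;b=b+M@o
    x=np.linalg.solve(A,b)
    return x,[np.linalg.norm(np.cross(x-o,d/np.linalg.norm(d))) for o,d in rs]
T=lambda X,Y:((X+.5)/5-.5+238,(Y+.5)/5-.5+180)
S=lambda X,Y:((X+.5)/4-.5+150,(Y+.5)/4-.5+145)
E
python3 - <<'E'
from h import *
np.set_printoptions(precision=4,suppress=True)
t=[onz('top',T(*p),.018) for p in((96,64),(679,84),(684,447),(80,427))]
print("screws top",*t)
print("sc scene",*[onz('scene',S(*p),.018) for p in((548,529),(50,330),(678,253))])
print("corners top (fence x-, ...)",*[onz('top',T(*p),.018) for p in((66,45),(716,66),(712,472),(50,452))])
print("cap",onz('top',T(205,174),.169),onz('scene',S(516,152),.169),tri(ray('top',T(205,174)),ray('scene',S(516,152))))
print("tip",tri(ray('top',T(597,192)),ray('scene',S(197,55))))
print("base",tri(ray('top',T(575,222)),ray('scene',S(215,145))))
print("tin top",*[onz('top',T(*p),.128)for p in((130,74),(286,74),(279,325),(120,320))])
print("jaw",*[onz('top',T(*p),.080)for p in((340,155),(335,303))])
print("jar",onz('top',T(441,82),.063))
E
```

```text
screws top [0.6597 0.2091 0.018 ] [ 0.642  -0.0452  0.018 ] [ 0.4845 -0.0348  0.018 ] [0.5015 0.2199 0.018 ]
sc scene [0.6561 0.209  0.018 ] [ 0.6382 -0.0452  0.018 ] [0.4984 0.2214 0.018 ]
corners top (fence x-, ...) [0.6688 0.222  0.018 ] [ 0.6496 -0.062   0.018 ] [ 0.4736 -0.0457  0.018 ] [0.4913 0.2328 0.018 ]
cap [0.5777 0.1653 0.169 ] [0.5721 0.1649 0.169 ] (array([0.5763, 0.1658, 0.1749]), [np.float64(0.0005167971923285493), np.float64(0.0005167971923286323)])
tip (array([0.5665, 0.0223, 0.1651]), [np.float64(0.0008516744735058247), np.float64(0.0008516744735058349)])
base (array([0.5669, 0.0202, 0.1026]), [np.float64(0.0008550022805650948), np.float64(0.0008550022805650681)])
tin top [0.6268 0.1924 0.128 ] [0.6247 0.1319 0.128 ] [0.5268 0.1387 0.128 ] [0.5307 0.1989 0.128 ]
jaw [0.6021 0.1089 0.08  ] [0.5416 0.1138 0.08  ]
jar [0.6354 0.0641 0.063 ]
```

The jig's +y axis is about (0.068, 0.998) in world, its origin is near (0.574, 0.145), and the cap is near (0.575, 0.165). The handle is almost upright at (0.5655, 0.02). Next I'll move over the gap between the handle and the tin with the fingers shut.

Request:
step_arm([
  [0,0,1.65,0.7,-0.72,0,1],
  [0,0,1.65,1.4,-1.44,0,1],
  [0,0,1.65,2.1,-2.16,0,1],
  [0,0,1.65,2.8,-2.88,0,1],
  [0,0,1.65,3.5,-3.6,0,1],
  [0,0,1.65,4.2,-4.32,0,1],
  [0,0,1.65,4.9,-5.04,0,0.5],
  [0,0,1.65,5.6,-5.76,0,0],
], grip_force=40)

```text
t: 1.1
eef_pos: [0.395, -0.2211, 0.2448]
eef_rot: [[0.998, -0.068, 0.0], [-0.068, -0.998, 0.002], [-0.0, -0.002, -1.0]]
force: [0.6, -0.3, 0.3]
grip_width: 0.0519
```

Request:
step_arm([
  [0,0,0,0.45,-0.85,0,0],
  [0,0,0,0.9,-1.7,0,0],
  [0,0,0,1.3,-2.55,0,0],
  [0,0,0,1.75,-3.4,0,0],
  [0,0,0,2.2,-4.25,0,0],
  [0,0,0,2.54,-4.95,0,0],
  [0,0,0,2.54,-4.95,0,0],
])

```text
t: 1.98
eef_pos: [0.5675, 0.0675, 0.2446]
eef_rot: [[0.998, -0.063, -0.001], [-0.063, -0.998, 0.002], [-0.001, -0.002, -1.0]]
force: [-0.3, 0.2, 0.7]
grip_width: -0.0003
```

Run:
```python
from bench import r
import cv2,numpy as np
s=r.state();im=r.read_camera("wrist");np.save("pics/w1.npy",im);np.save("pics/w1s.npy",s,allow_pickle=True)
print(s['eef_pos'],s['eef_rot'],s['joints'],s['grip_width'])
cv2.imwrite("pics/w1.png",im[:,:,::-1])
```

```text
[0.56754527 0.06748505 0.24461208] [[ 9.97985694e-01 -6.34319511e-02 -9.70793478e-04]
 [-6.34298346e-02 -9.97984144e-01  2.07449933e-03]
 [-1.10042604e-03 -2.00874338e-03 -9.99997377e-01]] [-0.08080927  0.06399368  1.76197647  0.00205533  1.31675811  1.55294298] -0.00033099076041145464
```

View pics/w1.png

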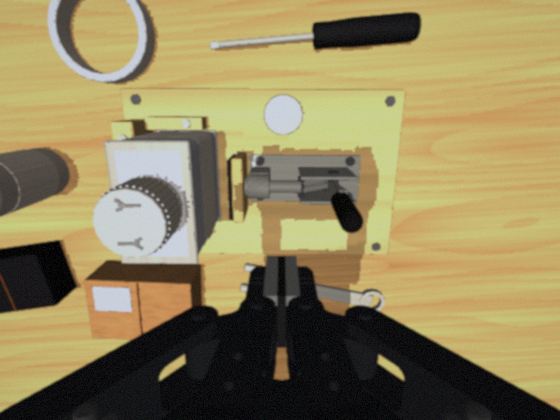

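Wrist view: cap top centred at about (132,220), handle tip at (352,222), and shut fingertips at (281,265). The fingertip pair is only about 16 mm across.

Run:
```python
from h import *
import cv2
s=np.load("pics/w1s.npy",allow_pickle=True).item()
R=ray('wrist',(132,220),s)
print("cap w",onz('wrist',(132,220),.169,s),tri(R,ray('top',T(205,174)),ray('scene',S(516,152))))
print("tip w",tri(ray('wrist',(353,223),s),ray('top',T(597,192)),ray('scene',S(197,55))))
print("screws w",*[onz('wrist',p,.018,s) for p in((136,100),(390,101),(376,247))])
jy=np.array([.066,.9978,0]);jx=np.array([.9978,-.066,0])
p=np.array([.5658,.0192,.058])
for v in (0.1,.3,.5,.7,.9,1.1,1.3,1.45,1.6,1.63):
    e=1.69-v
    c=p+.09*(-np.cos(e)*jy+np.sin(e)*np.array([0,0,1]))+.008*(np.sin(e)*jy+np.cos(e)*np.array([0,0,1]))
    tcp=c+.008*jy+np.array([0,0,.014]);d=s['eef_rot'].T@(tcp-s['eef_pos'])/.06
    print(v,tcp.round(4),d.round(2))
```

```text
cap w [0.57843599 0.16419743 0.169     ] (array([0.57693556, 0.16489193, 0.17163025]), [np.float64(0.0026825753037837165), np.float64(0.000456332928127102), np.float64(0.0026417517651196013)])
tip w (array([0.56634938, 0.0222896 , 0.16527379]), [np.float64(0.0004115519735231507), np.float64(0.0008352870094787136), np.float64(0.0009251401439660939)])
screws w [0.65630589 0.20930704 0.018     ] [ 0.63898584 -0.04475733  0.018     ] [ 0.4804416  -0.03383264  0.018     ]
0.1 [0.567  0.0369 0.1618] [0.02 0.51 1.38]
0.3 [0.5658 0.0189 0.162 ] [0.02 0.81 1.38]
0.5 [0.5646 0.0012 0.1585] [0.02 1.11 1.43]
0.7 [ 0.5635 -0.0154  0.1516] [0.02 1.39 1.55]
0.9 [ 0.5625 -0.0304  0.1416] [0.02 1.64 1.71]
1.1 [ 0.5617 -0.043   0.1287] [0.02 1.85 1.93]
1.3 [ 0.561  -0.0528  0.1136] [0.02 2.01 2.18]
1.45 [ 0.5607 -0.0581  0.1012] [0.02 2.1  2.39]
1.6 [ 0.5605 -0.0615  0.0881] [0.02 2.16 2.6 ]
1.63 [ 0.5604 -0.062   0.0854] [0.02 2.17 2.65]
```

Request:
step_arm([
  [0,0,0,0.02,0.1,0.8,0],
  [0,0,0,0.02,0.2,1.38,0],
  [0,0,0,0.02,0.5,1.38,0],
  [0,0,0,0.02,0.8,1.38,0],
  [0,0,0,0.02,1.1,1.43,0],
  [0,0,0,0.02,1.39,1.55,0],
  [0,0,0,0.02,1.64,1.71,0],
  [0,0,0,0.02,1.64,1.71,0],
])

```text
t: 3.02
eef_pos: [0.5612, -0.0332, 0.1409]
eef_rot: [[0.998, -0.067, -0.003], [-0.067, -0.998, 0.002], [-0.003, -0.001, -1.0]]
force: [0.0, 0.3, -0.4]
grip_width: -0.0001
```

Run:
```python
from bench import r
import cv2,numpy as np
B=r.read_camera("scene")[125:285,150:335]
cv2.imwrite("pics/s2.png",cv2.resize(B,None,fx=3,fy=3,interpolation=cv2.INTER_CUBIC)[:,:,::-1])
```

```text
(no output)
```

View pics/s2.png

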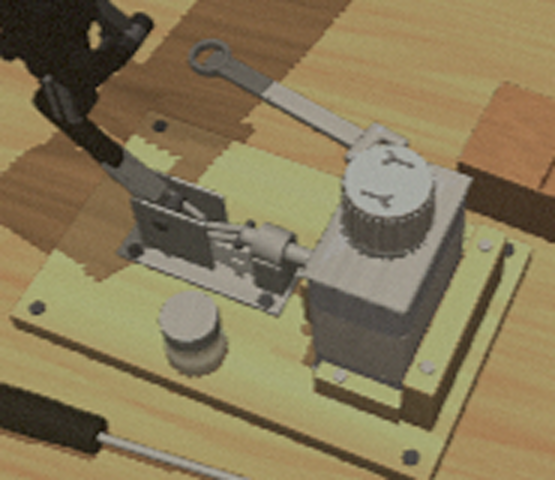

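The handle is about halfway down (tip at (60,95) in the crop) and the jaw is moving forward. I'll continue along the arc.

Request:
step_arm([
  [0,0,0,0,0.16,0.2,0],
  [0,0,0,0,0.33,0.45,0],
  [0,0,0,0,0.41,0.66,0],
  [0,0,0,0,0.45,0.8,0],
  [0,0,0,0,0.47,0.86,0],
  [0,0,0,0,0.47,0.86,0],
])

```text
t: 3.82
eef_pos: [0.5583, -0.0602, 0.0885]
eef_rot: [[0.998, -0.066, -0.005], [-0.066, -0.998, 0.003], [-0.005, -0.002, -1.0]]
force: [-0.4, 0.6, 0.4]
grip_width: 0.0002
```

Request:
step_arm([
  [0,0,0,0.03,0,0.03,0],
  [0,0,0,0.03,0,0.06,0],
  [0,0,0,0.03,0,0.06,0],
])

```text
t: 4.2
eef_pos: [0.5599, -0.0602, 0.0868]
eef_rot: [[0.998, -0.065, -0.007], [-0.065, -0.998, 0.002], [-0.008, -0.002, -1.0]]
force: [-8.8, 0.4, 14.7]
grip_width: 0.0003
```

14.7 N of resistance at about the expected stop height. I'll raise the tool, open the gripper, move over toward the cap and check.

Request:
step_arm([
  [0,0,0,0,0,-0.9,0],
  [0,0,0,0,0,-1.8,0.5],
  [0,0,0,0,0,-2.6,1],
  [0,0,0,0,-0.8,-2.6,1],
  [0,0,0,0,-1.6,-2.6,1],
  [0,0,0,0.03,-2.0,-2.6,1],
  [0,0,0,0.03,-2.0,-2.6,1],
])

```text
t: 5.08
eef_pos: [0.5704, 0.0606, 0.243]
eef_rot: [[0.998, -0.062, -0.008], [-0.062, -0.998, 0.002], [-0.008, -0.002, -1.0]]
force: [-0.2, -0.3, -0.3]
grip_width: 0.0854
```

Run:
```python
from bench import r
import cv2,numpy as np
s=r.state();im=r.read_camera("wrist");np.save("pics/w2.npy",im);np.save("pics/w2s.npy",s,allow_pickle=True)
b=r.read_camera("scene");np.save("pics/s3.npy",b);a=r.read_camera("top");np.save("pics/t3.npy",a)
print(s['eef_pos'],s['force'],s['grip_width'])
B=cv2.resize(b[145:285,150:335],(555,420),interpolation=cv2.INTER_CUBIC)
A=cv2.resize(im,(0,0),fx=.8,fy=.8)
cv2.imwrite("pics/w2.png",im[:,:,::-1]);cv2.imwrite("pics/s3.png",B[:,:,::-1])
```

```text
[0.57043463 0.06061441 0.24295561] [-0.24661931 -0.31261945 -0.33798053] 0.08539919960404228
```

View pics/w2.png

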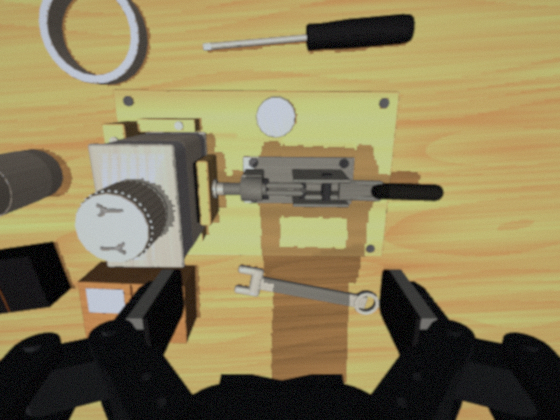

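View pics/s3.png

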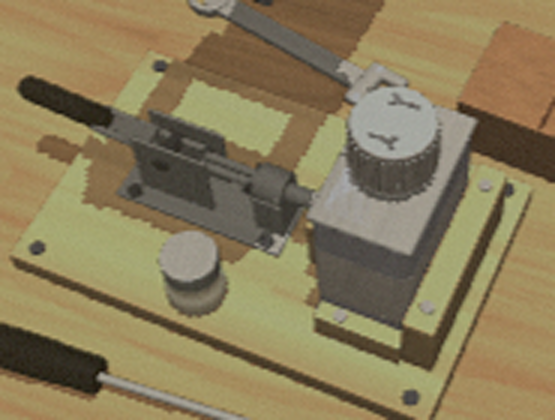

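The handle lies back nearly level: its tip is at (440,192) in the wrist view and about (28,85) in the scene crop. The jaw is against the tin, and the cap top is at about (112,226) in the wrist view. I'll compute the handle elevation and the cap centre.

Run:
```python
from h import *
import cv2
s=np.load("pics/w2s.npy",allow_pickle=True).item()
S3=lambda X,Y:((X+.5)/3-.5+150,(Y+.5)/3-.5+145)
print("tip",tri(ray('wrist',(436,192),s),ray('scene',S3(30,88))))
print("sleeve start",tri(ray('wrist',(376,191),s),ray('scene',S3(108,120))))
c=S3(393,118)
# cap in top view: same offset as before, measured by template matching of cap patch
a0=np.load("pics/top0.npy");a1=np.load("pics/t3.npy")
pt=a0[200:230,264:294];m=cv2.matchTemplate(cv2.resize(a1[190:240,254:304],None,fx=5,fy=5,interpolation=2),cv2.resize(pt,None,fx=5,fy=5,interpolation=2),cv2.TM_CCOEFF_NORMED)
_,v,_,l=cv2.minMaxLoc(m);d=np.array(l)/5-10;print("top cap shift px",d,v)
u=np.array(T(205,174))+d
print(onz('top',u,.169),onz('scene',c,.169),onz('wrist',(112,226),.169,s),tri(ray('top',u),ray('scene',c),ray('wrist',(112,226),s)))
print(s['eef_rot'])
```

```text
tip (array([ 0.55776876, -0.08046969,  0.06774857]), [np.float64(0.0005408013088499638), np.float64(0.0005408013088499588)])
sleeve start (array([ 0.55985006, -0.02674796,  0.06030241]), [np.float64(0.0008144985696226016), np.float64(0.0008144985696226296)])
top cap shift px [-2.2  0. ] 0.9879293441772461
[0.5778254  0.16929142 0.169     ] [0.57357679 0.16879805 0.169     ] [0.57800709 0.1701069  0.169     ] (array([0.57737894, 0.16929115, 0.17196243]), [np.float64(0.00016606265680731792), np.float64(0.001501210968268314), np.float64(0.001627361740455654)])
[[ 0.9980399  -0.06209776 -0.00776097]
 [-0.06208067 -0.99806819  0.00242492]
 [-0.00789656 -0.00193837 -0.99996694]]
```

The handle tip is at z = 0.068 m with an elevation of about 0.1 rad, so it's at its stop and locked. The cap is at about (0.5765, 0.1695). I'll move above it.

Request:
step_arm([
  [-0.014,0.045,0,0,-0.9,0,1],
  [-0.014,0.045,0,0,-1.82,0,1],
  [-0.014,0.045,0,0,-1.82,0,1],
  [-0.014,0.045,0,0,-1.82,0,1],
])

```text
t: 5.72
eef_pos: [0.5778, 0.1664, 0.2429]
eef_rot: [[0.998, -0.066, -0.0], [-0.066, -0.998, -0.001], [-0.0, 0.001, -1.0]]
force: [-0.4, -0.3, -0.0]
grip_width: 0.0856
```

Run:
```python
from h import *
import cv2
s=r.state();im=r.read_camera("wrist");cv2.imwrite("pics/w4.png",im[:,:,::-1])
print(s['eef_pos'],s['eef_rot'][:,2],s['joints'])
g=cv2.medianBlur(cv2.cvtColor(im,cv2.COLOR_RGB2GRAY),3)
c=r.calibration('wrist');M=c['tool_from_camera']
# expected pixel & radius of the cap top
p=s['eef_rot'].T@(np.array([.5765,.1695,.169])-s['eef_pos']);q=M[:3,:3].T@(p-M[:3,3]);print("pred",c['fx']*q[0]/q[2]+c['cx'],c['fy']*q[1]/q[2]+c['cy'],c['fx']*.024/q[2])
h=cv2.HoughCircles(g,cv2.HOUGH_GRADIENT,1.5,20,param1=80,param2=25,minRadius=28,maxRadius=60)
for x in h[0][:5]:print(x,onz('wrist',x[:2],.169,s))
```

```text
[0.57779321 0.16644717 0.24292724] [-4.32956609e-04 -1.24467239e-03 -9.99999132e-01] [ 9.25913825e-02  1.35390936e-01  1.68814809e+00 -1.23848777e-03
  1.31860000e+00  1.73014299e+00]
pred 278.6587881956851 230.03833926515622 37.41261364913696
[207.75  42.75  45.55] [0.68787621 0.20048946 0.169     ]
[275.25 230.25  34.3 ] [0.57650444 0.17169203 0.169     ]
[419.25 147.75  57.4 ] [0.62302869 0.08227192 0.169     ]
[294.75     203.25      59.050003] [0.59367101 0.15821102 0.169     ]
[294.75     234.75      59.050003] [0.57255852 0.15937965 0.169     ]
```

View pics/w4.png

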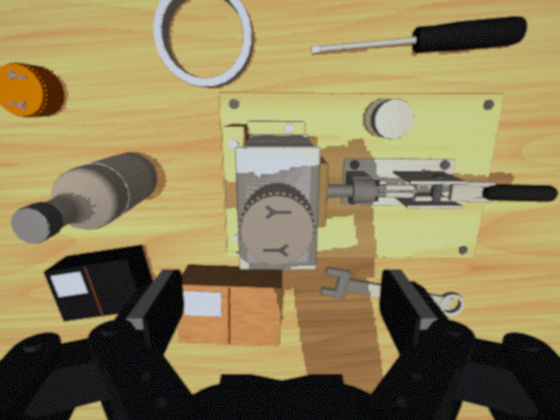

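The cap is at (277,229), between the fingers as predicted. I'll descend and grip.

Request:
step_arm([
  [0,0,0,-0.02,-0.06,0.5,1],
  [0,0,0,-0.02,-0.06,1.0,1],
  [0,0,0,-0.02,-0.06,1.4,1],
  [0,0,0,-0.02,-0.06,1.5,1],
  [0,0,0,-0.02,-0.06,1.5,1],
])

```text
t: 6.4
eef_pos: [0.5772, 0.1687, 0.1533]
eef_rot: [[0.998, -0.069, -0.0], [-0.069, -0.998, -0.001], [-0.0, 0.001, -1.0]]
force: [-0.2, -0.2, -0.6]
grip_width: 0.0853
```

Request:
step_arm([
  [0,0,0,0,0,0,0.65],
  [0,0,0,0,0,0,0.5],
  [0,0,0,0,0,0,0.4],
  [0,0,0,0,0,0,0.4],
  [0,0,0,0,0,0,0.4],
], grip_force=50)

```text
t: 7.02
eef_pos: [0.5778, 0.1688, 0.1544]
eef_rot: [[0.998, -0.068, 0.002], [-0.068, -0.998, -0.001], [0.002, 0.001, -1.0]]
force: [-0.1, -1.3, 3.9]
grip_width: 0.0469
```

Request:
step_arm([
  [0,0,0,0,0,0.04,0.4],
  [0,0,0,0,0,0.07,0.4],
  [0,0,0,0,0,0.07,0.4],
])

```text
t: 7.4
eef_pos: [0.5779, 0.1689, 0.1514]
eef_rot: [[0.998, -0.068, 0.001], [-0.068, -0.998, -0.001], [0.002, 0.001, -1.0]]
force: [-3.9, -1.0, 9.5]
grip_width: 0.0469
```

Request:
step_arm([
  [0,0,0,0,0,0.04,0.4],
  [0,0,0,0,0,0.06,0.4],
  [0,0,0,0,0,0.06,0.4],
])

```text
t: 7.78
eef_pos: [0.5779, 0.1689, 0.1497]
eef_rot: [[0.998, -0.068, 0.001], [-0.068, -0.998, -0.002], [0.001, 0.002, -1.0]]
force: [-7.4, -2.3, 11.9]
grip_width: 0.0471
```

Request:
step_arm([
  [0,0,0,-0.01,0,0.045,0.4],
  [0,0,0,-0.01,0,0.045,0.4],
  [0,0,-1,-0.01,0,0.045,0.4],
  [0,0,-2,-0.01,0,0.045,0.4],
  [0,0,-3,-0.01,0,0.045,0.4],
  [0,0,-4,-0.01,0,0.045,0.4],
  [0,0,-5,-0.01,0,0.045,0.4],
  [0,0,-6,-0.01,0,0.045,0.4],
])

```text
t: 8.78
eef_pos: [0.578, 0.1704, 0.1496]
eef_rot: [[0.553, 0.833, 0.003], [0.833, -0.553, 0.001], [0.002, 0.002, -1.0]]
force: [-5.8, 5.1, 13.2]
grip_width: 0.0469
```

Run:
```python
from bench import r
import numpy as np
s=r.state();R=s['eef_rot'];print(s['moment'],s['force'],np.arctan2(R[1,0],R[0,0])+.068,s['joints'])
```

```text
[ 0.72098941  0.89696979 -0.13068126] [-5.7507582   5.05102285 13.22825245] 1.052840902903476 [9.84229011e-02 2.36975350e-01 1.75264896e+00 8.16818618e-04
 1.14905338e+00 6.84047209e-01]
```

Turned 1.05 rad with little torque (0.13 N·m) while pressed. I'll turn slightly more, then lift gently.

Request:
step_arm([
  [0,0,-0.6,0,0,0.035,0.4],
  [0,0,-0.6,0,0,0.035,0.4],
  [0,0,-0.6,0,0,-0.03,0.4],
  [0,0,-0.6,0,0,-0.1,0.4],
  [0,0,-0.6,0,0,-0.16,0.4],
  [0,0,-0.6,0,0,-0.2,0.4],
  [0,0,-0.6,0,0,-0.2,0.4],
])

```text
t: 9.65
eef_pos: [0.5777, 0.1703, 0.1612]
eef_rot: [[0.463, 0.886, 0.002], [0.886, -0.463, 0.001], [0.002, 0.001, -1.0]]
force: [-0.9, 0.1, -0.4]
grip_width: 0.0472
```

The cap is off: 6.8 mm above its start with no force. I'll lift to 10 cm above the neck rim.

Request:
step_arm([
  [0,0,0,0,0,-0.4,0.4],
  [0,0,0,0,0,-0.8,0.4],
  [0,0,0,0,0,-1.2,0.4],
  [0,0,0,0,0,-1.6,0.4],
  [0,0,0,0,0,-1.9,0.4],
  [0,0,0,0,0,-1.95,0.4],
  [0,0,0,0,0,-1.95,0.4],
  [0,0,0,0,0,-1.95,0.4],
])

```text
t: 10.65
eef_pos: [0.5769, 0.1701, 0.2768]
eef_rot: [[0.463, 0.886, -0.0], [0.886, -0.463, 0.001], [0.001, -0.001, -1.0]]
force: [-0.6, -0.0, -0.9]
grip_width: 0.0468
```

Run:
```python
from bench import r
import cv2,numpy as np
s=r.state();b=r.read_camera("scene")
np.set_printoptions(precision=4,suppress=True)
for k in('t','eef_pos','eef_rot','force','qd','grip_width'):print(k,s[k])
cv2.imwrite("pics/s5.png",cv2.resize(b[85:345,120:440],None,fx=2.3,fy=2.3,interpolation=cv2.INTER_CUBIC)[:,:,::-1])
```

```text
t 10.65
eef_pos [0.5769 0.1701 0.2768]
eef_rot [[ 0.463   0.8864 -0.0002]
 [ 0.8864 -0.463   0.0007]
 [ 0.0006 -0.0005 -1.    ]]
force [-0.5668 -0.0214 -0.8881]
qd [ 0.0001 -0.0011 -0.0012 -0.0006  0.0021  0.0006]
grip_width 0.04681339048521678
```

View pics/s5.png

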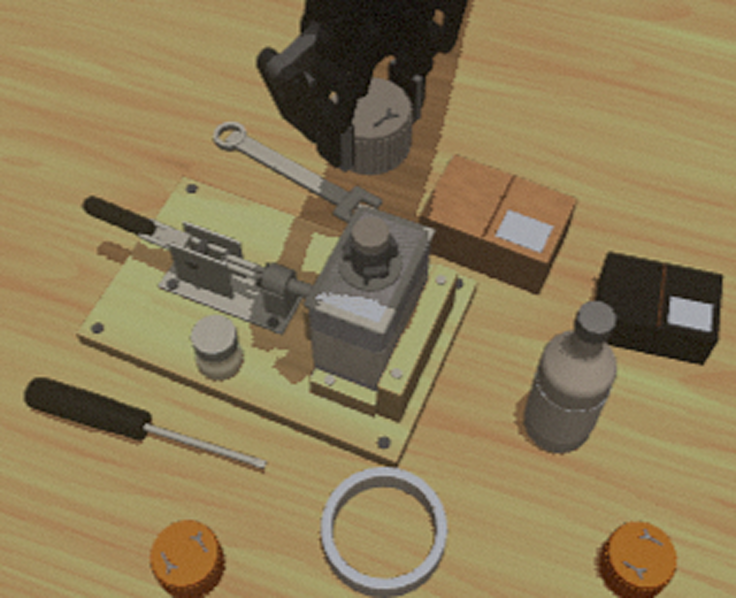

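The scene crop shows the cap held level in the gripper at (375,125), the bare neck below it at (372,245), the handle still down, the tin still clamped and the other items where they were. I'm handing in.

```bash
python3 -c "
from bench import r
print(r.sign_off())"
```

```text
the job is handed in; nothing more can be done
None
```

The job is done and handed in at about 10.7 s. I swung the clamp handle down, then pressed, twisted and lifted the cap off, and the gripper is still holding it above the neck.

- **Clamp:** I pushed the handle down to its stop with shut fingers, with about 17 N on the tool at the end. The images put it at about 0.1 rad above level (0.09 is the stop). In the last picture it was still down with the tin clamped.
- **Cap:** I gripped it with 50 N, pressed it about 4.8 mm down (13 N) and turned it about 1.15 rad anticlockwise. It came off with no resistance.
- **Final pose:** The cap is level and still. Its lower edge is about 97 mm above the neck rim, worked out from the tool height; its position over the neck is good to about 1–2 mm.
- **Other items:** They look undisturbed in the last picture; I did not measure their positions.

Two checks disagreed slightly. The cameras differed by 3–5 mm in world x on the same points, so I used averaged positions and a wrist-camera check before gripping. Pressing the cap also gave a sideways force of about 8 N, which went away once the cap was free.

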